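# Set the rotary specimen stage and clamp it

## Task

On the rotary specimen stage, gently push the upright finger post with a fingertip to turn the black dial, with the little dish riding on it, until the dial's white index mark lines up with the one long, broad line of the scale ring. Then push the clamp lever at the stage's side gently round to its stop. Only push: do not grip the post or the lever, do not lift or push the dish, do not turn the scale ring, and leave the things standing round the stage where they are.

Things in the scene. Friction and masses are not known exactly. Their poses are not given: they have to be found in the camera images.
- stage: the rotary specimen stage, fixed to the table: grey round base plate 184 mm across and 12 mm high, with an ear 40 mm wide on its own -y side that reaches 120 mm from the axis. Origin on the table at the turning axis of dial and scale ring; z up.
- index_mark (a point): outer tip of the dial's white index line with arrow head, 66 mm from the stage axis; turns with the dial. The dial can be turned either way, more than a full turn; friction holds it where it is left (about 2.5 N at the post moves it)
- target_line (a point): inner end of the target line, 66 mm from the stage axis, 20 mm above the table: the only long broad black line (4 mm wide, out to the ring's edge) of the scale ring; all other lines, 10 degrees apart, are short (6 mm) and thin. The aluminium ring shows from 65 to 84 mm radius, is set anew each time and is very stiff
- post (a point): centre of the top of the steel finger post on the dial: 12 mm in diameter (18 mm collar, 3 mm high, at its foot), 50 mm from the stage axis, diametrically across from the index mark, standing from 24 to 56 mm above the table
- lever_angle (a joint): angle of the clamp lever: 0 open (pointing away from the stage along its own -y), growing counter-clockwise from above, 1.4 rad at its stop; starts between 0 and 0.2. Friction holds it where it is left (about 2.5 N at the grip moves it)
- lever_grip (a point): middle of the black grip of the clamp lever, 42 mm from its pivot; grip 12 mm thick, 32 mm long, from 21 to 37 mm above the table; the lever ends 58 mm from the pivot. Below the grip, when open, is free table
- lever_pivot (a point): the clamp lever's upright hinge axis, 102 mm from the stage axis on the ear (boss 26 mm across, top about 40 mm above the table)
- dish: small open petri dish with samples, 55 mm across, 12 mm high, loose on the middle of the dial; origin at its underside centre. It rides round with the dial
- vial: bystander: vial with white cap, 23 mm across, 59 mm high, origin at its underside centre
- tape: bystander: roll of tape, 54 mm across, 19 mm high, origin at its underside centre
- dropper: bystander: brown dropper bottle with white cap, 27 mm across, 64 mm high, origin at its underside centre
- rubber: bystander: eraser, 22 x 42 x 13 mm, origin at its underside centre
- dial: the dial itself (black disc with index line and finger post): origin on the stage axis 12 mm above the table; 130 mm across, top 24 mm above the table; its x axis towards the index mark, z up
- clamp_lever: the whole clamp lever (steel boss and arm with black grip): origin on its pivot axis 22 mm above the table, its -y axis towards the grip, z up

How it is judged:
On the way, in this order (a step that is already met when the one before it is completed fails the run):
1. the index mark stands at the long line, the dial is still, and the clamp lever is still open (horizontal distance between index_mark and target_line below 0.004 m and value of joint lever_angle below 0.5 rad and angular speed of dial below 0.05 rad/s), for 0.3 s.
2. the clamp lever is swung to its stop (value of joint lever_angle above 1.2 rad), for 0.2 s.
At the end, for the whole second after the job is handed in: the tip of the index mark is within 4 mm of the long line, the dial at rest; the clamp lever is within 0.2 rad of its stop; the scale ring has not turned (4 mm); the dish lies flat on the dial within 15 mm of where it was, and the bystanders are within 30 mm of where they were (horizontal distance between index_mark and target_line below 0.004 m and value of joint lever_angle above 1.2 rad and distance of target_line from where it was at the start of the episode below 0.004 m and angular speed of dial below 0.05 rad/s and distance of dish from where it was at the start of the episode below 0.015 m and angle between dish's own z axis and vertical below 0.1 rad and distance of each of vial, tape, dropper, rubber from where it was at the start of the episode below 0.03 m); the robot touches nothing.
It fails at once if the lever is gripped or rammed into its stop (over 35 N) (contact force between the fingers and clamp_lever above 35 N).
It fails at once if the dial or its post is gripped or pushed roughly (over 25 N) (contact force between the fingers and dial above 25 N).
It fails at once if the dish is lifted or pushed aside (15 mm) (distance of dish from where it was at the start of the episode above 0.015 m).
It fails at once if the scale ring is turned (distance of target_line from where it was at the start of the episode above 0.006 m).
It fails at once if a bystander is disturbed (30 mm) (distance of any of vial, tape, dropper, rubber from where it was at the start of the episode above 0.03 m).
It also fails if it takes over 72 s, if anything falls off the work surface, if the arm or the gripper's body presses on something with over 40 N, if the wrist force passes 120 N, or if a joint passes its speed limit or range.

## Robot

A 6-joint arm with a two-finger parallel gripper is mounted at the origin on a cart in front of the work surface, level with it; the furniture and walls round the work are solid. World frame = base frame: x ahead of the robot, y to its left, z up, the work surface at z = 0. Lengths are in m, angles in rad, forces in N, time in s.
With the tool pointing down it reaches from about 0.35 to 0.975 m from the base axis. Payload 4.9 kg.
Tool frame: the origin (TCP) lies midway between the tips of the shut fingers; the grasp point (between the pads) lies 19 mm behind it; z points along the fingers, y is the line along which they close (so a half turn about z gives the same grasp; the last joint's range is limited). The gripper opens to 85 mm and grips with 20 to 120 N. Pads are 22 mm wide; open, the fingers measure 114 mm over their backs; the gripper's body (76 mm by 85 mm) begins 54 mm behind the grasp point. The pads swing forward as they close: fully open they stand 13 mm farther back than shut.
Start: joints at [-0.119, 0.053, 1.613, -0, 1.476, -0.119], TCP at [0.625, 0, 0.231] pointing down, gripper open.
Joint ranges: [-3.01, 3.01], [-1.01, 2.22], [0.06, 2.58], [-1.02, 4.17], [0.09, 2.62], [-3.14, 3.14]. Speed limits (rad/s): [2.57, 2.57, 3.14, 3.14, 3.14, 3.14].

## Interface

Orientations are given as a unit quaternion [w, x, y, z].
In Python, from plant import manip gives the robot as it stands.
- The arm moves only by the shell command python3 shift.py, which reads ROWS from standard input. ROWS is a JSON list of rows, 1 to 5 of them, each of 7 numbers: the opening from 0.0 (shut) to 1.0 (fully open), then dx, dy, dz in m, then a rotation vector rx, ry, rz in rad; each row shifts and turns the commanded pose from where the row before left it, along the tool's axes as they then stand; what a row does not reach is not made up. A row lasts 1/8 s, in which the tool goes at most 0.0625 m and 0.188 rad, less where a joint would pass 70% of its speed; a pose out of reach is approached as far as the arm can. The fingers move at their own pace and stop on an object; the grip force is fixed at half the most. Time passes only in rows, so rows that do not move let the fingers close. It prints the time, the measured TCP pose, the force, the opening and the grip force at its end. Input that does not fit is refused with a message, and nothing moves.
- manip.state(): the state, without advancing time (a new reading comes with each control period).
- manip.grab_frame(name): name is "scene" or "side" or "wrist"; returns the picture (384x512x3 uint8, red, green, blue); there is no depth.
- manip.camera_params(name): a dict with "intrinsics" (3x3 intrinsics, pixels), "xyz" and "orientation" of the camera in the world. Camera axes: x right, y down, z forward; pixel columns grow to the right and rows downward; lengths in m; the calibration is good to about 2 mm. A picture is of the moment at which its call begins: read the wrist's pose just before it. camera_params takes no time and is no camera call; for the wrist camera it gives the pose at the moment of the call.
- manip.job_done(): hands the job in; it is judged then, once.
The state is a dict: "time": time; "joint_pos": joint angles; "joint_vel": joint speeds; "joint_efforts": joint torques, N m; "tool_pos": TCP position; "tool_rot": TCP orientation; "contact_force": force on the tool from outside, world axes, zero at the start; "ft_torque": the same for the moment, N m; "gripper_width": opening from 0.0 (shut) to 1.0 (fully open); "grasp_force": force on a finger pad.
Only numpy, scipy, OpenCV 4.12 (cv2) and the standard library are available. Lean on these libraries where they do the work, as an engineer would, in place of code of your own. Each camera call takes 0.05 s, during which the arm holds its last target. There are 200 camera calls.

## Working session

There is one attempt and no reset: what is moved stays moved. The work goes in short steps, Python scripts to look and compute and a shell command to move; the robot and the scene stay as the last step left them, time stands still between calls to the robot, and variables do not carry over. Pictures are saved under pics/ and viewed, at most 10 in all, crops included, and the job is handed in when it is done.

```bash
ls; mkdir -p pics; python3 - <<'E'
from plant import manip
import cv2,json
s=manip.state();print(s['tool_pos'],s['tool_rot'],s['time'])
for n in ['scene','wrist','side']:
    c=manip.camera_params(n);print(n,c)
    cv2.imwrite(f'pics/{n}0.png',manip.grab_frame(n)[:,:,::-1])
E
```

```text
pics
plant.py
shift.py
[6.24371438e-01 5.85320517e-05 2.30102580e-01] [-7.79593123e-04  7.07103111e-01  7.07109743e-01 -6.28168853e-04] 0.0
scene {'intrinsics': array([[421.38781167,   0.        , 258.97843408],
       [  0.        , 421.38781167, 195.75162469],
       [  0.        ,   0.        ,   1.        ]]), 'xyz': array([ 0.08102404, -0.34990673,  0.68351497]), 'orientation': array([-0.3226474 ,  0.81152111, -0.45680563,  0.16929488])}
wrist {'intrinsics': array([[321.91984067,   0.        , 254.73557724],
       [  0.        , 321.91984067, 188.89332984],
       [  0.        ,   0.        ,   1.        ]]), 'xyz': array([0.62408954, 0.06831738, 0.37258415]), 'orientation': array([ 1.35395671e-01,  9.90791211e-01, -3.86083255e-04, -7.99687842e-04])}
side {'intrinsics': array([[361.67811673,   0.        , 252.98600233],
       [  0.        , 361.67811673, 192.63149391],
       [  0.        ,   0.        ,   1.        ]]), 'xyz': array([ 0.3948715 , -0.77909647,  0.4543738 ]), 'orientation': array([-0.51404695,  0.8529224 , -0.0732917 ,  0.05392078])}
```

View images.

View pics/scene0.png

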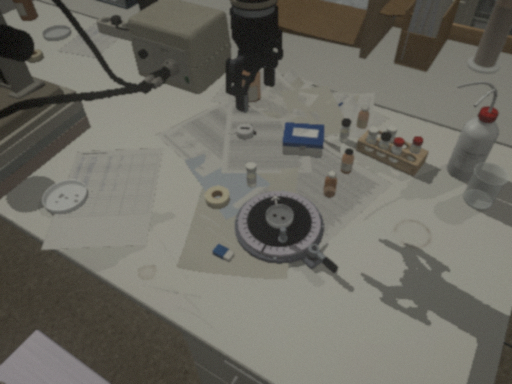

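View pics/wrist0.png

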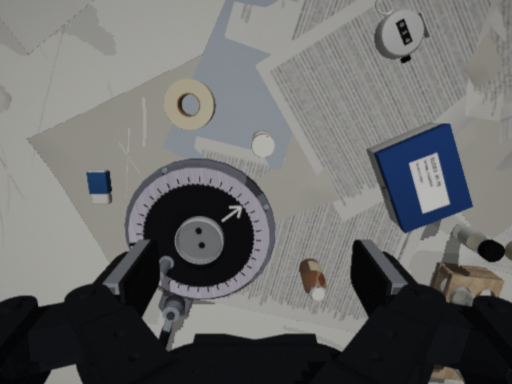

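```bash
cat > h.py <<'E'
import numpy as np,cv2
from scipy.spatial.transform import Rotation as R
def cam(c):
    q=c['orientation'];r=R.from_quat([q[1],q[2],q[3],q[0]]).as_matrix();return np.array(c['intrinsics']),np.array(c['xyz']),r
def proj(c,P):
    K,t,r=cam(c);p=(np.atleast_2d(P)-t)@r@K.T;return p[:,:2]/p[:,2:]
def back(c,uv,z):
    K,t,r=cam(c);d=r@np.linalg.solve(K,[uv[0],uv[1],1]);return t+d*(z-t[2])/d[2]
def rect(c,im,x0,x1,y0,y1,z,ppm):  # image right=+x, up=+y ; ppm px per m
    w,h=int((x1-x0)*ppm),int((y1-y0)*ppm)
    s=np.float32([[0,0],[w,0],[w,h],[0,h]])
    d=np.float32(proj(c,[[x0,y1,z],[x1,y1,z],[x1,y0,z],[x0,y0,z]]))
    return cv2.warpPerspective(im,cv2.getPerspectiveTransform(d,s),(w,h),flags=cv2.INTER_CUBIC)
E
python3 - <<'E'
from plant import manip
from h import *
c=manip.camera_params('wrist');im=cv2.imread('pics/wrist0.png')
for n,uv,z in [('c',(199,240),.02),('idx',(241,207),.024),('post',(166,263),.056),('boss',(174,312),.04),('vial',(263,144),.059),('tape',(190,104),.019),('drop',(319,294),.064),('rub',(99,187),.013)]: print(n,back(c,uv,z).round(4))
sc=manip.camera_params('scene')
for n,uv,z in [('post',(282,230),.056),('boss',(314,252),.04),('grip',(328,264),.029),('dropcap',(331,174),.064),('vial',(251,166),.059)]: print('S',n,back(sc,uv,z).round(4))
C=back(c,(199,240),.02)
a=rect(c,im,C[0]-.1,C[0]+.1,C[1]-.15,C[1]+.1,.02,2400)
b=rect(sc,cv2.imread('pics/scene0.png'),C[0]-.1,C[0]+.1,C[1]-.2,C[1]+.1,.02,2000)
b=cv2.copyMakeBorder(b,0,0,0,0,cv2.BORDER_CONSTANT)
o=np.zeros((600,800,3),np.uint8);o[:a.shape[0],:400]=a[:600,:400];o[:b.shape[0],400:800]=b[:600,:400]
o=np.zeros((600,800,3),np.uint8);a=cv2.resize(a,(400,500));o[:500,:400]=a;o[:600,400:]=b[:600]
cv2.imwrite('pics/r0.png',o);print(C)
E
```

```text
c [ 0.5573 -0.0931  0.02  ]
idx [ 0.608  -0.0503  0.024 ]
post [ 0.5267 -0.1039  0.056 ]
boss [ 0.5265 -0.1779  0.04  ]
vial [0.6318 0.0263 0.059 ]
tape [0.555  0.0635 0.019 ]
drop [ 0.694  -0.1373  0.064 ]
rub [ 0.4432 -0.0295  0.013 ]
S post [ 0.515  -0.1181  0.056 ]
S boss [ 0.5116 -0.1882  0.04  ]
S grip [ 0.5082 -0.2194  0.029 ]
S dropcap [ 0.6909 -0.1358  0.064 ]
S vial [0.6309 0.0246 0.059 ]Traceback (most recent call last):
  File "<stdin>", line 11, in <module>
ValueError: could not broadcast input array from shape (600,399,3) into shape (600,400,3)
```

```bash
echo '[[1,-0.035,-0.03,0,0,0,0],[1,-0.035,-0.03,0,0,0,0],[1,0,0,0,0,0,0],[1,0,0,0,0,0,0]]' | python3 shift.py; python3 - <<'E'
from plant import manip
from h import *
c=manip.camera_params('wrist');im=manip.grab_frame('wrist')[:,:,::-1].copy();cv2.imwrite('pics/wrist1.png',im)
np.save('c1.npy',c,allow_pickle=True)
cv2.imwrite('pics/r1.png',rect(c,im,.437,.677,-.24,.0,.02,2480))
E
```

```text
time: 0.65
tool_pos: [0.5651, -0.0698, 0.2312]
tool_rot: [-0.0, 0.707, 0.707, 0.0]
contact_force: [0.1, 0.2, 0.6]
gripper_width: 0.997
grasp_force: 0.0
```

View pics/r1.png

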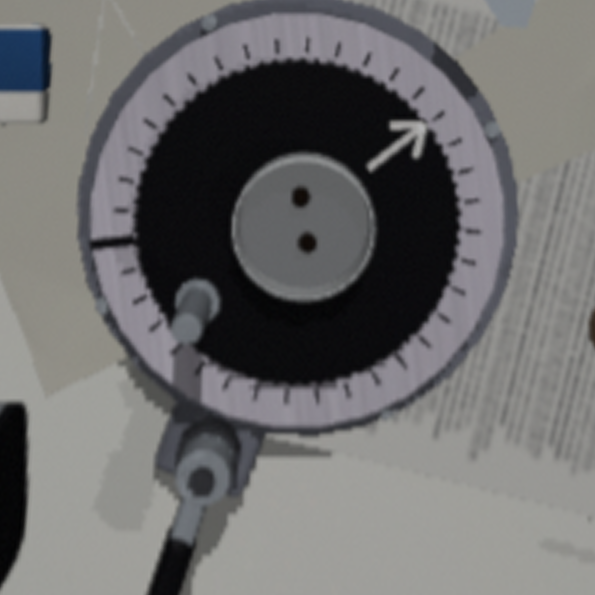

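The rectified view (2480 px/m) shows the stage axis at (298,222). The long line runs from (134,240) to (92,244), at about 186.2°. The index tip is at (428,123), about 37.3°, and the post foot at (198,300), about 217.5°, which agrees with the index. The boss is at (205,475) and the lever points down-left. I'll turn the dial about +149° counter-clockwise, staying above the dish and the boss.

```bash
echo '[[0,0,0,0,0,0,0.18],[0,0,0,0,0,0,0.18],[0,0,0,0,0,0,0.18],[0,0,0,0,0,0,0.18],[0,0,0,0,0,0,0.18]]' | python3 shift.py >/dev/null
echo '[[0,0,0,0,0,0,0.18],[0,0,0,0,0,0,0.18],[0,0,0,0,0,0,0.18],[0,0,0,0,0,0,0.18],[0,0,0,0,0,0,0.18]]' | python3 shift.py>/dev/null
echo '[[0,0,0,0,0,0,0.18],[0,0,0,0,0,0,0.18],[0,0,0,0,0,0,0.18],[0,0,0,0,0,0,0.15],[0,0,0,0,0,0,0]]' | python3 shift.py
cat > go.py <<'E'
import sys
from plant import manip
from h import *
s=manip.state();q=s['tool_rot'];r=R.from_quat([q[1],q[2],q[3],q[0]]).as_matrix()
print('xang',np.degrees(np.arctan2(r[1,0],r[0,0])).round(2),'q',np.round(s['joint_pos'],2))
if len(sys.argv)>3: print('shift',(r.T@(np.array(list(map(float,sys.argv[1:4])))-s['tool_pos'])).round(4))
E
python3 go.py .498 -.0944 .044
```

```text
time: 2.58
tool_pos: [0.5655, -0.0691, 0.2311]
tool_rot: [-0.0, 0.897, -0.442, -0.0]
contact_force: [0.0, -1.0, -0.2]
gripper_width: 0.002
grasp_force: 0.0
xang -52.48 q [-0.25 -0.08  1.74  0.    1.48  2.23]
shift [-0.021   0.0689  0.1872]
```

```bash
echo '[[0,-0.0105,0.0345,0.03,0,0,0],[0,-0.0105,0.0344,0.03,0,0,0],[0,0,0,0.04,0,0,0],[0,0,0,0.035,0,0,0],[0,0,0,0,0,0,0]]' | python3 shift.py>/dev/null
echo '[[0,0,0,0.03,0,0,0],[0,0,0,0.015,0,0,0],[0,0,0,0.0072,0,0,0],[0,0,0,0,0,0,0],[0,0,0,0,0,0,0]]' | python3 shift.py; python3 go.py .498 -.0944 .044
python3 - <<'E'
from plant import manip
from h import *
c=manip.camera_params('scene');im=manip.grab_frame('scene')[:,:,::-1]
a=im[150:310,190:390]
cv2.imwrite('pics/s2.png',cv2.resize(a,(700,560),interpolation=cv2.INTER_CUBIC))
E
```

```text
time: 3.82
tool_pos: [0.4983, -0.0953, 0.0452]
tool_rot: [-0.0, 0.896, -0.444, 0.001]
contact_force: [1.0, 0.2, -0.4]
gripper_width: 0.002
grasp_force: 0.0
xang -52.65 q [-0.34 -0.03  2.03  0.    1.14  2.15]
shift [-0.0009 -0.0003  0.0012]
```

View pics/s2.png

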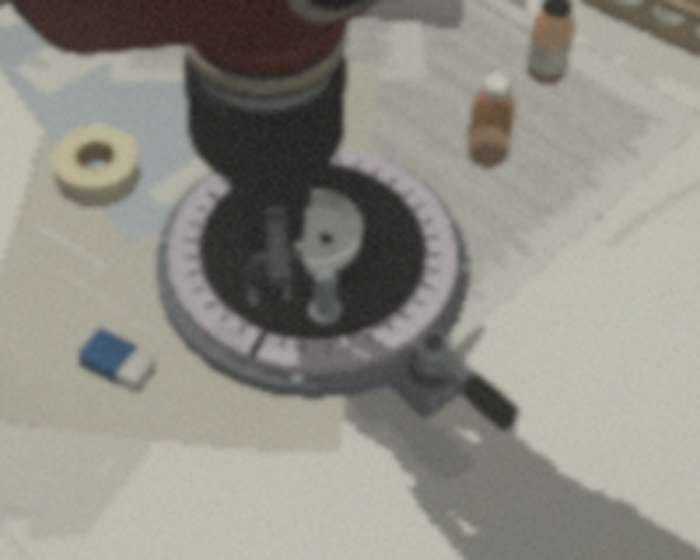

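The fingertip at (275,270) stands behind the post at (322,300), clear of the dish. I'll move up to contact next.

```bash
echo '[[0,0.004,0,0.001,0,0,0],[0,0.004,0,0,0,0,0],[0,0.003,0,0,0,0,0],[0,0.002,0,0,0,0,0],[0,0.001,0,0,0,0,0]]' | python3 shift.py | egrep 'pos|force'
echo '[[0,0.001,0,0,0,0,0],[0,0.001,0,0,0,0,0],[0,0.001,0,0,0,0,0],[0,0,0,0,0,0,0]]' | python3 shift.py| egrep 'pos|force'; python3 go.py .5071 -.1063 .044
```

```text
tool_pos: [0.506, -0.1064, 0.0431]
contact_force: [0.4, -0.5, -0.2]
grasp_force: 0.0
tool_pos: [0.5075, -0.1084, 0.043]
contact_force: [-2.2, 1.0, 1.8]
grasp_force: 1.2
xang -52.66 q [-0.35 -0.    2.    0.    1.14  2.14]
shift [-0.0019 -0.001  -0.001 ]
```

Contact is at about 2.5 N, so I'll start the arc.

```bash
for i in 1 2; do echo '[[0,0.0051,0.0014,0,0,0,-0.1],[0,0.0051,0.0014,0,0,0,-0.1],[0,0.0051,0.0014,0,0,0,-0.1],[0,0.0051,0.0014,0,0,0,-0.1],[0,0.0051,0.0014,0,0,0,-0.1]]' | python3 shift.py | egrep 'time|pos|contact'; done; python3 go.py
python3 - <<'E'
from plant import manip
from h import *
im=manip.grab_frame('scene')[:,:,::-1]
cv2.imwrite('pics/s3.png',cv2.resize(im[150:310,190:390],(700,560),interpolation=cv2.INTER_CUBIC))
E
```

```text
time: 5.62
tool_pos: [0.522, -0.13, 0.0429]
contact_force: [-2.4, 3.1, 1.5]
time: 6.25
tool_pos: [0.5447, -0.1425, 0.0427]
contact_force: [-3.3, 2.2, 1.7]
xang 4.83 q [-0.39  0.1   1.9  -0.    1.15  1.1 ]
```

View pics/s3.png

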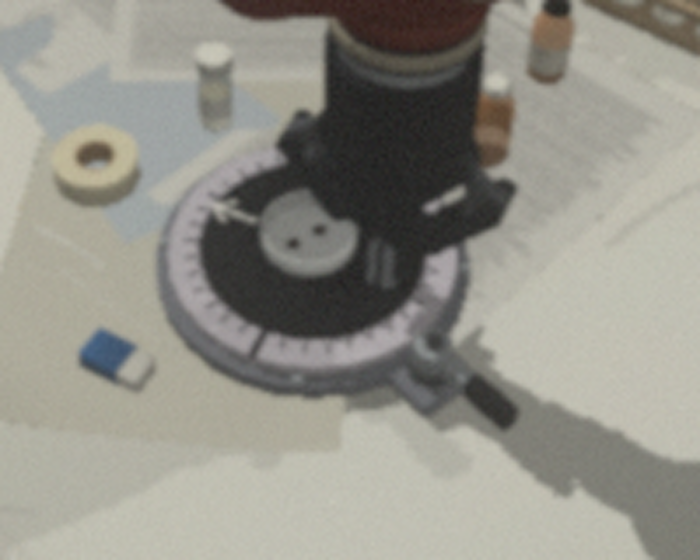

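The dial is following: the index arrow is now at (215,210), the dish is riding centred and the lever hasn't moved. I'll continue, stopping a little short.

```bash
for i in 1 2; do echo '[[0,0.0051,0.0014,0,0,0,-0.1],[0,0.0051,0.0014,0,0,0,-0.1],[0,0.0051,0.0014,0,0,0,-0.1],[0,0.0051,0.0014,0,0,0,-0.1],[0,0.0051,0.0014,0,0,0,-0.1]]' | python3 shift.py | egrep 'time|pos|contact'; done; echo '[[0,0.0051,0.0014,0,0,0,-0.1],[0,0.0051,0.0014,0,0,0,-0.1],[0,0.0051,0.0014,0,0,0,-0.1],[0,0.0038,0.0011,0,0,0,-0.075],[0,0,0,0,0,0,0]]' | python3 shift.py | egrep 'time|pos|contact';  python3 go.py
cat > look.py <<'E'
import sys
from plant import manip
from h import *
n=sys.argv[1]
c=manip.camera_params(n);im=manip.grab_frame(n)[:,:,::-1].copy()
cv2.imwrite(sys.argv[2],rect(c,im,.437,.677,-.24,.0,.022,2480))
E
python3 look.py scene pics/r4.png
```

```text
time: 6.92
tool_pos: [0.5708, -0.1427, 0.0427]
contact_force: [-3.3, -1.0, 1.0]
time: 7.55
tool_pos: [0.594, -0.1305, 0.0428]
contact_force: [-1.9, -2.1, -0.1]
time: 8.18
tool_pos: [0.6062, -0.1142, 0.043]
contact_force: [0.7, -2.1, -1.4]
xang 83.31 q [-0.31  0.22  1.77 -0.    1.16 -0.19]
```

View pics/r4.png

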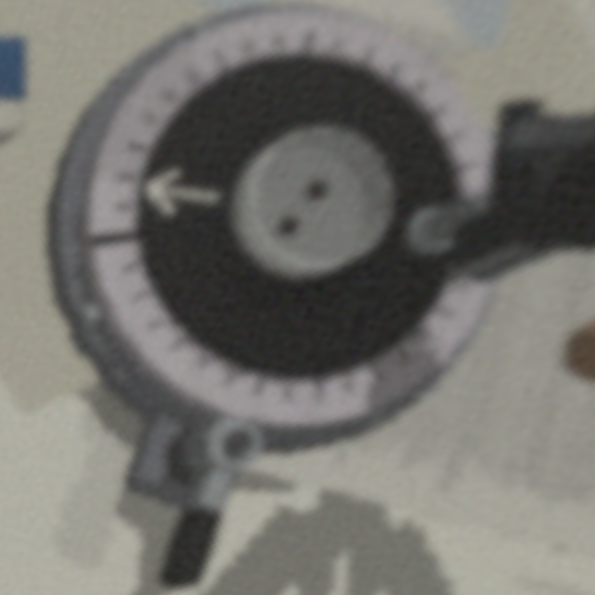

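The scene view (rectified at z=22 mm) puts the index tip at (143,187) and the long line's inner end at (140,238). That leaves about 18° to go. I'll move 0.27 rad and measure again.

```bash
echo '[[0,0.0041,0.0012,0,0,0,-0.08],[0,0.0041,0.0012,0,0,0,-0.08],[0,0.0031,0.0009,0,0,0,-0.06],[0,0.0026,0.0007,0,0,0,-0.05],[0,0,0,0,0,0,0]]' | python3 shift.py | egrep 'time|pos|contact';  python3 go.py
cat > look.py <<'E'
import sys
from plant import manip
from h import *
n=sys.argv[1]
c=manip.camera_params(n);im=np.mean([manip.grab_frame(n)[:,:,::-1].astype(float) for _ in range(4)],0).astype(np.uint8)
cv2.imwrite(sys.argv[2],rect(c,im,.47,.54,-.13,-.06,.022,8000))
E
python3 look.py scene pics/r5.png
```

```text
time: 8.85
tool_pos: [0.6105, -0.1, 0.0434]
contact_force: [1.8, -2.2, -1.8]
xang 98.77 q [-0.28  0.22  1.76 -0.    1.16 -0.44]
```

View pics/r5.png

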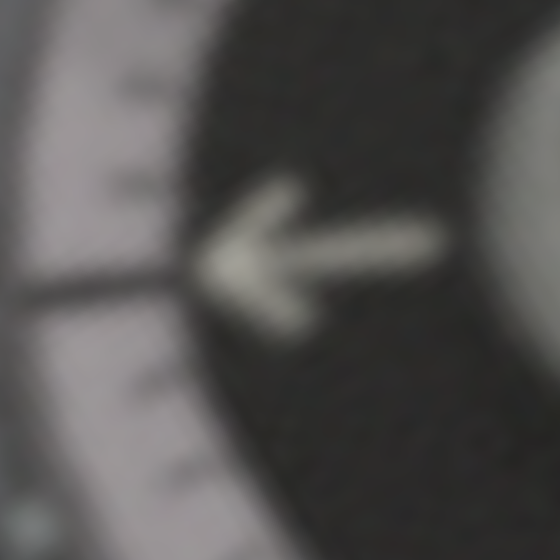

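The tip is at (200,265) and the line runs from (30,292) to (175,280). After the height parallax correction (about 1.5 mm) they look aligned. I'll retreat and check from above.

```bash
echo '[[0,-0.01,0,0,0,0,0],[0,-0.015,0,0,0,0,0],[0,0,0,-0.03,0,0,0],[0,0,0,-0.05,0,0,0],[0.5,0,0,-0.05,0,0,0]]' | python3 shift.py >/dev/null; echo '[[1,0,-0.03,-0.05,0,0,0],[1,0,-0.02,-0.01,0,0,0],[1,0,0,0,0,0,0],[1,0,0,0,0,0,0],[1,0,0,0,0,0,0]]' | python3 shift.py | egrep 'time|pos'; python3 - <<'E'
from plant import manip
from h import *
c=manip.camera_params('wrist');im=np.mean([manip.grab_frame('wrist')[:,:,::-1].astype(float) for _ in range(3)],0).astype(np.uint8)
np.save('c6.npy',c,allow_pickle=True);cv2.imwrite('pics/wrist6.png',im)
a=rect(c,im,.47,.62,-.27,-.04,.02,2600);b=rect(c,im,.477,.527,-.125,-.065,.022,8000)
o=np.zeros((600,800,3),np.uint8)
o[:a.shape[0],:a.shape[1]]=a[:600];o[:b.shape[0],395:395+b.shape[1]]=b
cv2.imwrite('pics/r6.png',o)
E
```

```text
time: 10.3
tool_pos: [0.5643, -0.132, 0.2314]
```

View pics/r6.png

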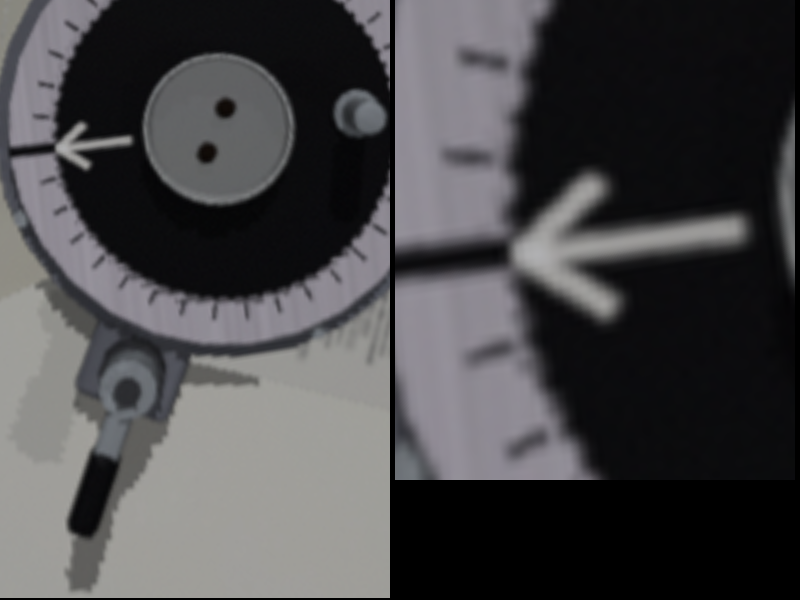

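The index tip at (515,250) in the inset sits on the axis of the long line, so step 1 is set. The boss is at (128,388) and the grip middle at (92,497). That gives a pivot at (0.521,-0.182), 0.099 from the axis, a grip radius of 0.043 and a lever angle of about 0.05 rad. Next I'll come in on the lever's west side.

```bash
echo '[[0,0,0,0,0,0,0.18],[0,0,0,0,0,0,0.18],[0,0,0,0,0,0,0.18],[0,0,0,0,0,0,0.18],[0,0,0,0,0,0,0.18]]' | python3 shift.py >/dev/null
echo '[[0,0,0,0,0,0,0.18],[0,0,0,0,0,0,0.18],[0,0,0,0,0,0,0.18],[0,0,0,0,0,0,0.18],[0,0,0,0,0,0,0.18]]' | python3 shift.py>/dev/null
echo '[[0,0,0,0,0,0,0.18],[0,0,0,0,0,0,0.06],[0,0,0,0,0,0,0],[0,0,0,0,0,0,0]]' | python3 shift.py
python3 go.py .4745 -.2152 .028
```

```text
time: 12.2
tool_pos: [0.5645, -0.132, 0.2328]
tool_rot: [-0.0, 0.988, -0.156, -0.0]
contact_force: [-0.1, -0.5, -0.5]
gripper_width: -0.003
grasp_force: 0.0
xang -17.95 q [-0.36 -0.06  1.72 -0.    1.48  1.53]
shift [-0.0599  0.1068  0.2049]
```

```bash
echo '[[0,-0.02,0.0356,0,0,0,0],[0,-0.02,0.0356,0,0,0,0],[0,-0.02,0.0356,0,0,0,0],[0,0,0,0.04,0,0,0],[0,0,0,0.05,0,0,0]]' | python3 shift.py>/dev/null
echo '[[0,0,0,0.05,0,0,0],[0,0,0,0.035,0,0,0],[0,0,0,0.02,0,0,0],[0,0,0,0.008,0,0,0],[0,0,0,0,0,0,0]]' | python3 shift.py; python3 go.py .4745 -.2152 .028
python3 - <<'E'
from plant import manip
from h import *
im=manip.grab_frame('scene')[:,:,::-1]
cv2.imwrite('pics/s7.png',cv2.resize(im[170:330,210:410],(700,560),interpolation=cv2.INTER_CUBIC))
E
```

```text
time: 13.45
tool_pos: [0.4744, -0.2152, 0.0301]
tool_rot: [-0.0, 0.988, -0.156, -0.0]
contact_force: [0.1, -0.7, -0.5]
gripper_width: -0.002
grasp_force: 0.0
xang -17.98 q [-0.57  0.02  2.   -0.    1.11  1.32]
shift [0.0001 0.     0.0021]
```

View pics/s7.png

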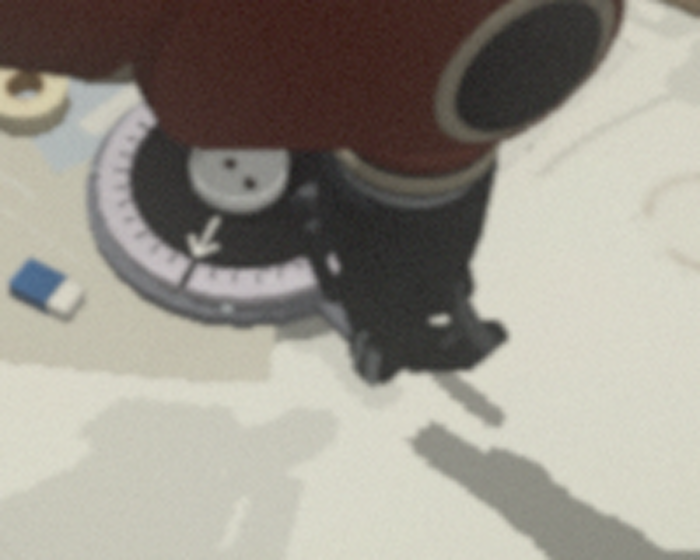

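The index is still at the line, (200,258). The gripper hides the lever from here, so I'll move up to contact by force.

```bash
echo '[[0,0.004,0,0.001,0,0,0],[0,0.004,0,0.001,0,0,0],[0,0.004,0,0,0,0,0],[0,0.002,0,0,0,0,0],[0,0.001,0,0,0,0,0]]' | python3 shift.py | egrep 'pos|force'
echo '[[0,0.001,0,0,0,0,0],[0,0.001,0,0,0,0,0],[0,0.001,0,0,0,0,0],[0,0,0,0,0,0,0]]' | python3 shift.py| egrep 'pos|force'; python3 go.py .4907 -.2205 .028
```

```text
tool_pos: [0.4888, -0.2198, 0.0281]
contact_force: [0.6, -0.4, -0.1]
grasp_force: 0.0
tool_pos: [0.4914, -0.2207, 0.028]
contact_force: [-0.9, -0.7, 0.4]
grasp_force: 0.3
xang -18.0 q [-0.56  0.07  1.96 -0.    1.11  1.32]
shift [-0.0007  0.0001  0.    ]
```

Contact is where I expected it. I'll swing the lever now.

```bash
for i in 1 2; do echo '[[0,0.0047,0.0015,0,0,0,-0.1],[0,0.0047,0.0015,0,0,0,-0.1],[0,0.0047,0.0015,0,0,0,-0.1],[0,0.0047,0.0015,0,0,0,-0.1],[0,0.0047,0.0015,0,0,0,-0.1]]' | python3 shift.py | egrep 'pos|contact'; done; python3 go.py
```

```text
tool_pos: [0.513, -0.2306, 0.0278]
contact_force: [-2.9, 1.0, 2.2]
tool_pos: [0.5371, -0.2288, 0.0277]
contact_force: [-3.9, -0.4, 1.1]
xang 39.5 q [-0.53  0.17  1.85 -0.    1.12  0.35]
```

```bash
echo '[[0,0.0028,0.0009,0,0,0,-0.06],[0,0.0028,0.0009,0,0,0,-0.06],[0,0.0023,0.0007,0,0,0,-0.05],[0,0.0019,0.0006,0,0,0,-0.04],[0,0,0,0,0,0,0]]' | python3 shift.py | egrep 'pos|contact'; echo '[[0,0.0014,0.0004,0,0,0,-0.03],[0,0.0009,0.0003,0,0,0,-0.02],[0,0,0,0,0,0,0]]' | python3 shift.py | egrep 'pos|contact';python3 go.py
```

```text
tool_pos: [0.5468, -0.2243, 0.0277]
contact_force: [-3.3, 0.0, 0.2]
tool_pos: [0.5493, -0.2229, 0.028]
contact_force: [-1.6, -1.4, -1.4]
xang 54.2 q [-0.51  0.19  1.83 -0.    1.12  0.11]
```

```bash
for i in 1 2 3 4 5; do echo '[[0,0.0014,0.0004,0,0,0,-0.02],[0,0,0,0,0,0,0]]' | python3 shift.py | egrep 'contact'; done; python3 go.py
```

```text
contact_force: [-2.0, -1.4, -1.3]
contact_force: [-5.8, -3.9, -0.6]
contact_force: [-8.7, -7.4, 0.2]
contact_force: [-10.9, -9.3, 0.2]
contact_force: [-13.7, -12.7, 1.9]
xang 60.01 q [-0.5   0.19  1.82 -0.01  1.13  0.02]
```

At the stop, with the force at about 19 N. I'll back off, lift clear and check.

```bash
echo '[[0,-0.006,0,0,0,0,0],[0,-0.015,0,0,0,0,0],[0,-0.015,0,0,0,0,0],[0,0,0,-0.04,0,0,0],[0,0,0,-0.05,0,0,0]]' | python3 shift.py >/dev/null; echo '[[0.5,0,0,-0.05,0,0,0],[1,0,0,-0.05,0,0,0],[1,0,0,0,0,0,0],[1,0,0,0,0,0,0],[1,0,0,0,0,0,0]]' | python3 shift.py | egrep 'time|pos|contact'; python3 - <<'E'
from plant import manip
from h import *
o=np.zeros((560,800,3),np.uint8)
for k,n in enumerate(['wrist','scene']):
    c=manip.camera_params(n);im=manip.grab_frame(n)[:,:,::-1].copy()
    o[:,400*k:400*k+398]=rect(c,im,.46,.6591,-.27,.0101,.022,2000)[:560,:398]
cv2.imwrite('pics/r8.png',o)
E
```

```text
time: 19.38
tool_pos: [0.5358, -0.249, 0.2158]
contact_force: [-0.4, -0.0, 0.6]
```

View pics/r8.png

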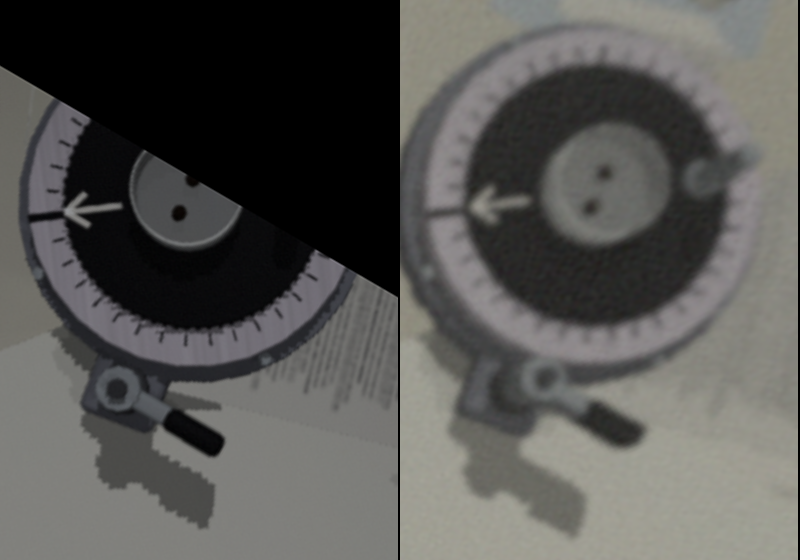

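The index tip at (66,211) meets the long line. The lever runs from (118,388) to (215,445), at its stop, and the dish is centred. I'm handing it in.

```bash
python3 -c "
from plant import manip
print(manip.job_done())"
```

```text
the job is handed in; nothing more can be done
None
```

The job is handed in with no verdict printed: the last pictures showed the dial's index mark on the long line, the clamp lever at its stop (pushed with about 19 N), and the dish centred.

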